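# Stretch the sprung rule across the bread tray

### The job

Set the sprung rule (the one with a case) across the wooden bread tray so that the loaf can be portioned: take it by its case, hook the end of its blade over the outside of the tray's high back edge, back away against the spring and lower the case so that its catch locks over the outside of the low front edge. Let go and leave the rule down on both edges, level and stretched, about square to them and near the middle of the tray.

Things in the scene. Friction and masses are not known exactly. Their poses are not given: they have to be found in the camera images.
- rule: The sprung rule: grey case 90 x 28 x 32 mm, steel blade ahead of it; 0.19 kg. Stands level on the tips of hook and catch. Origin: at that tip level under the middle of the case; x along the blade to the hook, z up. Case: x -46..44, z 10..42 mm; grip its 28 mm sides (across y) at x 0, z 28. Blade's underside at z 28. (The other rule, a plain flat bar 175 mm long, is not wanted.)
- blade (a joint): How far the blade (16 mm wide, 4 mm thick, polished, it slips on wood) is drawn out of the case along the rule's +x: 0 fully in, as it starts; 0.060 m fully out. A spring draws it in with 2.7 N at 0, rising by 0.6 N per 10 mm (4.8 N at 35 mm).
- hook (a point): Lower tip of the blade's hook, on its inner face (towards the case), mid width. Blade fully in: at x 125 mm, z 0 in the rule's frame, 165 mm ahead of catch; it moves ahead with the blade. The hook is a steel plate hanging 28 mm below the blade's underside, 22 mm wide, 4 mm thick.
- catch (a point): Lower tip of the catch, on its inner face (towards the hook), mid width: at x -40 mm, z 0 in the rule's frame. The catch is a steel plate hanging 10 mm below the rear end of the case, 28 mm wide, 6 mm thick. (Mind the wall cabinet over the worktop to the left of the tray, its underside 0.44 m up: x over 0.5, y over 0.15 m; swing the arm in front of it.)
- tray: Wooden bread tray, 200 x 200 mm, fixed. Origin: centre of its underside, on the worktop; x from low front to high back edge, z up. Walls 10 mm thick, outer faces of front and back at x -100 and +100 mm. Back 60 mm high, front 42, sides 34; floor at 15 mm, empty. Seated, the rule is level (blade on the back edge, case on the front edge), its origin 32 mm up, blade drawn 35 mm.
There are look-alikes about, which are no part of the job. Several things have the shape of the rule; the one meant has the colours described above.

How it is judged:
By the outcome, as a careful person would: the job done as asked, in the order asked, and still so for the second after the job is handed in, with the robot touching nothing.
It also fails if it takes over 42 s, if anything falls off the work surface, if the arm or the gripper's body presses on something with over 40 N, if the wrist force passes 120 N, or if a joint passes its speed limit or range.

### The arm

A 7-joint arm with a two-finger parallel gripper is mounted at the origin on a cart in front of the work surface, level with it; the furniture and walls round the work are solid. World frame = base frame: x ahead of the robot, y to its left, z up, the work surface at z = 0. Lengths are in mm, angles in rad, forces in N, time in s.
With the tool pointing down it reaches from about 400 to 850 mm from the base axis. Payload 10.4 kg.
Tool frame: the origin (TCP) lies midway between the tips of the shut fingers; the grasp point (between the pads) lies 19 mm behind it; z points along the fingers, y is the direction in which the jaws open and shut (so a half turn about z gives the same grasp; the last joint's range is limited). The gripper opens to 87 mm and grips with 3 to 60 N. Pads are 19 mm wide; open, the fingers measure 117 mm over their backs; the gripper's body (75 mm by 190 mm) begins 51 mm behind the grasp point.
Start: joints at [-1.202, 0.332, -0.065, 1.46, 0.022, 1.35, -0.088], TCP at [238.647, 577.667, 222.576] pointing down, gripper open.
Joint ranges: [-2.6, 2.6], [-0.5, 2.12], [-1.47, 1.34], [0.16, 2.42], [-1.27, 4.41], [0.06, 2.06], [-2.6, 2.6]. Speed limits (rad/s): [2.22, 2.22, 2.79, 2.79, 3.14, 3.14, 3.14].

### API

Orientations are given as a unit quaternion [x, y, z, w].
In Python, from plant import ctrl, eyes, close_job gives the robot as it stands.
- The arm moves only by the tool carry_out, never from a script. Its argument "moves" is text: rows parted by semicolons, each of 7 numbers parted by spaces: the shift along the world's x, y, z each as a share of 25 mm, from -1 to 1, then the turn, a rotation vector about the world's x, y, z each as a share of 0.1 rad, from -1 to 1, then the opening, from -1 (shut) to 1 (fully open), so that 0 is half open. In form: tx ty tz rx ry rz jaw; .... A call has 1 to 20 rows; each row shifts and turns the commanded pose from where the row before left it; what a row does not reach is not made up. A row lasts 1/12 s, in which the tool goes at most 41.7 mm and 7.16 degrees, less where a joint would pass 70% of its speed; a pose out of reach is approached as far as the arm can. A call with a number of a shift or a turn outside -1 to 1 is refused whole. A call with a gripper value outside its range is refused whole. The fingers move at their own pace and stop on an object; "newtons" is the grip in N (left out, the last holds). Time passes only in rows, so rows that do not move let the fingers close. It gives the time, the measured TCP pose, the force and the opening at its end, in the units of the state.
- ctrl.observe(): the state, without advancing time (a new reading comes with each control period).
- eyes.capture(name): name is "scene" or "top" or "wrist"; returns the picture (480x640x3 uint8, blue, green, red); there is no depth.
- eyes.camera_info(name): a dict with "vertical_fov" (degrees; the focal length in pixels is half the picture's height over the tangent of half this angle, whatever the lens; pixels are square), "cx", "cy" (the principal point, pixels), "rvec" (rotation vector, rad) and "tvec" (3), from world to camera coordinates, as OpenCV has them. Camera axes: x right, y down, z forward; pixel columns grow to the right and rows downward; lengths in mm; the calibration is good to about 2 mm. A picture is of the moment at which its call begins: read the wrist's pose just before it. camera_info takes no time and is no camera call; for the wrist camera it gives the pose at the moment of the call.
- close_job(): hands the job in, once; it reports no verdict.
The state is a dict: "time_s": time; "joint_positions": joint angles; "qd": joint speeds; "joint_efforts": joint torques, N m; "ee_pos": TCP position; "eef_rot": TCP orientation; "contact_force": force on the tool from outside, world axes, zero at the start; "ft_torque": the same for the moment, N m; "finger_gap": opening from 0.0 (shut) to 1.0 (fully open).
Only numpy, scipy, OpenCV 4.12 (cv2) and the standard library are available. Lean on these libraries where they do the work, as an engineer would, in place of code of your own. Each camera call takes 0.05 s, during which the arm holds its last target. There are 200 camera calls.

## Working session

There is one attempt and no reset: what is moved stays moved. The work goes in short steps, Python scripts to look and compute and a tool call to move; the robot and the scene stay as the last step left them, time stands still between calls to the robot, and variables do not carry over. Pictures are saved under pics/ and viewed, about 8 in all and at most 12, crops included, and the job is handed in when it is done.

Besides the shell and the picture viewer there is one more tool, called after "Call:" as name(argument=value, ...) on one line, values as JSON. carry_out: Moves the arm, as the interface text tells. Its arguments: {"type":"object","properties":{"moves":{"type":"string"},"newtons":{"type":"number"}},"required":["moves"]}

```bash
mkdir -p pics; ls; python3 - <<'E'
from plant import ctrl, eyes
import cv2, numpy as np
s=ctrl.observe(); print(s)
for n in ("scene","top"):
    im=eyes.capture(n); cv2.imwrite(f"pics/{n}0.png",im); print(n,eyes.camera_info(n))
E
```

```text
pics
{'time_s': 0.0, 'joint_positions': array([-1.20159791,  0.33292524, -0.06471722,  1.46093812,  0.02157272,
        1.34992164, -0.08852246]), 'qd': array([-1.00746025e-04,  3.41780285e-04,  1.07216118e-03,  1.28388046e-03,
       -1.85707746e-03,  6.34074185e-04, -7.18220114e-05]), 'joint_efforts': array([-3.01738027e-06, -6.23251390e+01,  2.46572070e-02, -3.89904821e+01,
       -6.12471672e-02,  3.97150603e-02,  1.30326493e-04]), 'ee_pos': array([238.49311151, 577.27728274, 221.72219131]), 'eef_rot': array([ 1.94644281e-01,  9.80873612e-01, -7.38121385e-04, -1.27597628e-04]), 'contact_force': array([-0.61030808,  0.7760467 , -0.52620162]), 'ft_torque': array([ 0.04233983, -0.05687504, -0.02005132]), 'finger_gap': 1.0006354947694256}
scene {'vertical_fov': 50.7310636432978, 'cx': 317.35916058412516, 'cy': 238.79934049268925, 'rvec': array([ 1.93907513, -1.21016107,  0.59373871]), 'tvec': array([-403.27909247,  232.44976455, 1027.59993289])}
top {'vertical_fov': 52.31909661617315, 'cx': 328.6130692945975, 'cy': 241.4694128308456, 'rvec': array([ 2.13075373, -2.19327457,  0.09384182]), 'tvec': array([-210.97492552,  470.34962248, 1194.34995163])}
```

View pics/scene0.png

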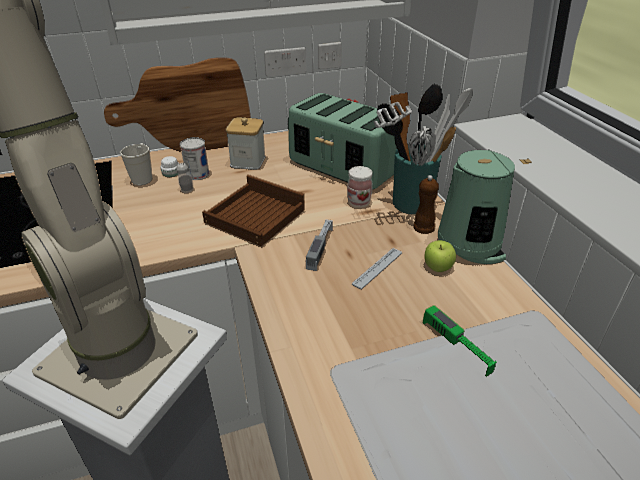

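View pics/top0.png

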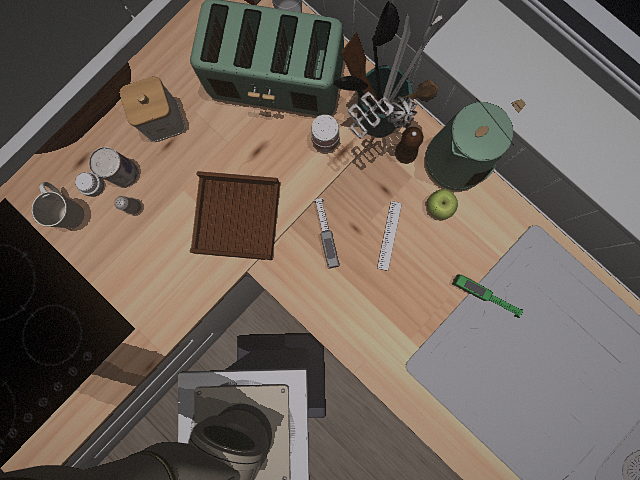

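Three rule-like things in the top view: a grey cased one at (328,235), a plain flat bar at (390,235), and a green cased one at (488,295). The grey cased one fits the description. I'll enlarge that area to confirm it.

```bash
cat > h.py <<'E'
import numpy as np, cv2
from plant import ctrl, eyes
def K(ci):
    f=240/np.tan(np.radians(ci["vertical_fov"]/2)); return np.array([[f,0,ci["cx"]],[0,f,ci["cy"]],[0,0,1]])
def ray(ci,p):
    R=cv2.Rodrigues(ci["rvec"])[0]; c=-R.T@ci["tvec"]; d=R.T@np.linalg.inv(K(ci))@[p[0],p[1],1]; return c,d
def onz(ci,p,z):
    c,d=ray(ci,p); return c+d*(z-c[2])/d[2]
def proj(ci,P):
    return cv2.projectPoints(np.array(P,float).reshape(-1,3),ci["rvec"],ci["tvec"],K(ci),None)[0].reshape(-1,2)
E
python3 - <<'E'
from h import *
ci=eyes.camera_info("top"); im=cv2.imread("pics/top0.png")
c=im[160:280,185:345]; cv2.imwrite("pics/crop1.png",cv2.resize(c,(800,600),interpolation=cv2.INTER_CUBIC))
# dark wood tray mask
hsv=cv2.cvtColor(im,cv2.COLOR_BGR2HSV)
m=((hsv[...,2]<115)&(hsv[...,1]>90)).astype(np.uint8); m[:, :180]=0;m[:160]=0;m[270:]=0;m[:,290:]=0
cs=max(cv2.findContours(m,0,1)[0],key=cv2.contourArea); print(cv2.minAreaRect(cs), cv2.contourArea(cs), cv2.approxPolyDP(cs,4,True).reshape(-1,2).tolist())
for p in [(328,235)]: print(onz(ci,p,42))
E
```

```text
((235.10691833496094, 215.28131103515625), (83.97577667236328, 82.71744537353516), 5.013113975524902) 6552.0 [[198, 171], [190, 252], [272, 259], [277, 178]]
[ 478.00833315 -223.69680775   42.        ]
```

View pics/crop1.png

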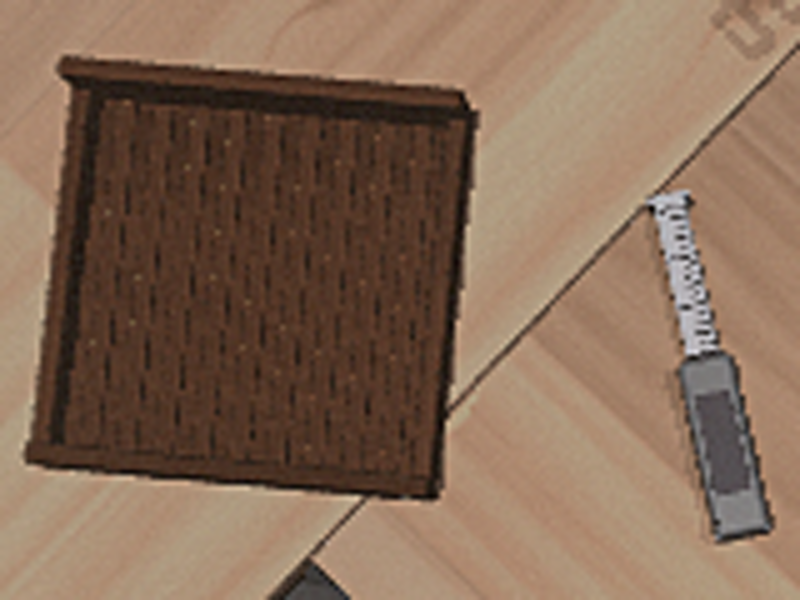

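The crop shows the grey case at crop (727,450), with its steel blade pointing up to the hook at (670,200). The tray's back rim is the upper edge, (60,58)-(467,92), and its front rim the lower one, (27,462)-(437,497).

```bash
python3 - <<'E'
from h import *
ci=eyes.camera_info("top"); cs=eyes.camera_info("scene"); np.set_printoptions(precision=1,suppress=True)
def P(u,v,z): return onz(ci,((u+.5)/5-.5+185,(v+.5)/5-.5+160),z)
print("cam",ray(ci,(0,0))[0],ray(cs,(0,0))[0])
for z in (60,): bl,br=P(60,58,z),P(467,92,z)
fl,fr=P(27,457,42),P(437,493,42)
print(bl,br,fl,fr,np.linalg.norm(bl-br),np.linalg.norm(fl-fr),np.linalg.norm(((bl+br)/2-(fl+fr)/2)[:2]))
y=(bl+fl-br-fr)[:2]; print("tray yaw",np.degrees(np.arctan2(-y[0],y[1])), "x-dir yaw",np.degrees(np.arctan2(*((bl+br)-(fl+fr))[1::-1])))
c=[P(*q,42) for q in ((680,367),(733,352),(772,528),(716,543))]
print(c, "centre",np.mean(c,0)); d=(c[0]+c[1]-c[2]-c[3])[:2]/2; print("len",np.linalg.norm(d),"w",np.linalg.norm(c[0]-c[1]),"yaw",np.degrees(np.arctan2(d[1],d[0])))
h=P(670,199,32);print("hook outer",h)
v=(h-np.mean(c,0))[:2]; print(np.linalg.norm(v),np.degrees(np.arctan2(v[1],v[0])))
im=cv2.imread("pics/scene0.png")
pts=[bl,br,fl,fr,*c,h]
big=cv2.resize(im[165:285,190:350],(800,600),interpolation=cv2.INTER_CUBIC)
for p in proj(cs,pts):
    q=(p-[190,165]+.5)*5-.5; cv2.drawMarker(big,tuple(int(a) for a in q),(255,255,0),0,14,1)
cv2.imwrite("pics/chk.png",big)
E
```

```text
cam [ 340.5 -240.7 1232.2] [-428.6 -667.7  802. ]
[643.4  94.6  60. ] [ 620.  -105.5   60. ] [448.6 116.1  42. ] [425.  -85.2  42. ] 201.4632593076106 202.74377770780586 195.99137774161773
tray yaw -6.679912864287267 x-dir yaw -6.125633474861611
[array([ 483.5, -205.7,   42. ]), array([ 490.1, -231.9,   42. ]), array([ 403.2, -248.4,   42. ]), array([ 396.7, -220.9,   42. ])] centre [ 443.4 -226.7   42. ]
len 88.31160087961084 w 27.037074088764122 yaw 10.362962734562362
hook outer [ 569.1 -202.6   32. ]
128.0423084325445 10.848186104751044
```

View pics/chk.png

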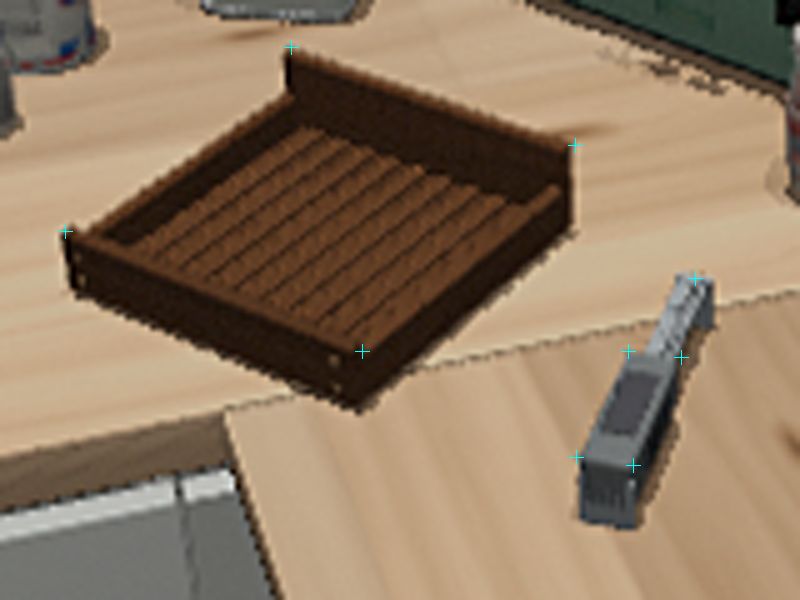

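Call:
carry_out(moves=".3 -.85 0 0 0 -.8 1;.3 -.85 0 0 0 -.8 1;.3 -.85 0 0 0 -.8 1;.3 -.85 0 0 0 -.8 1;.3 -.85 0 0 0 -.8 1;.3 -.85 0 0 0 -.8 1;.3 -.85 0 0 0 -.8 1;.3 -.85 0 0 0 -.8 1;.3 -.85 0 0 0 -.8 1;.3 -.85 0 0 0 -.8 1;.3 -.85 0 0 0 -.8 1;.3 -.85 0 0 0 -.8 1;.3 -.85 0 0 0 -.8 1;.3 -.85 0 0 0 -.8 1;.3 -.85 0 0 0 -.8 1;.3 -.85 0 0 0 -.8 1;.3 -.85 0 0 0 -.8 1;.3 -.85 0 0 0 -.8 1;.3 -.85 0 0 0 -.8 1;.3 -.85 0 0 0 -.8 1")

```text
time_s: 1.77
ee_pos: [388.7, 151.5, 222.4]
eef_rot: [0.84, 0.542, -0.0, -0.0]
contact_force: [1.4, 0.9, 0.8]
finger_gap: 1.0
```

Call:
carry_out(moves=".11 -.75 0 0 0 -.48 1;.11 -.75 0 0 0 -.48 1;.11 -.75 0 0 0 -.48 1;.11 -.75 0 0 0 -.48 1;.11 -.75 0 0 0 -.48 1;.11 -.75 0 0 0 -.48 1;.11 -.75 0 0 0 -.48 1;.11 -.75 0 0 0 -.48 1;.11 -.75 0 0 0 -.48 1;.11 -.75 0 0 0 -.48 1;.11 -.75 0 0 0 -.48 1;.11 -.75 0 0 0 -.48 1;.11 -.75 0 0 0 -.48 1;.11 -.75 0 0 0 -.48 1;.11 -.75 0 0 0 -.48 1;.11 -.75 0 0 0 -.48 1;.11 -.75 0 0 0 -.48 1;.11 -.75 0 0 0 -.48 1;.11 -.75 0 0 0 -.48 1;0 0 0 0 0 0 1")

```text
time_s: 3.43
ee_pos: [440.5, -208.1, 222.8]
eef_rot: [0.993, 0.114, -0.0, 0.001]
contact_force: [1.1, -0.2, -0.0]
finger_gap: 1.001
```

```bash
cat >> h.py <<'E'
from scipy.spatial.transform import Rotation as Ro
def st():
    s=ctrl.observe(); R=Ro.from_quat(s["eef_rot"]).as_matrix()
    print("t",round(s["time_s"],2),"tcp",s["ee_pos"].round(1),"jawyaw",np.degrees(np.arctan2(R[1,1],R[0,1])).round(2),"zaxis",R[:,2].round(4),"F",s["contact_force"].round(1),"M",s["ft_torque"].round(2),"gap",round(s["finger_gap"]*87,1)); return s
E
python3 - <<'E'
from h import *
s=st(); print(s["joint_positions"].round(2))
ci=eyes.camera_info("wrist"); im=eyes.capture("wrist"); cv2.imwrite("pics/w1.png",im)
c=ray(ci,(0,0))[0]; print(c,ci)
E
```

```text
t 3.43 tcp [ 440.5 -208.1  222.8] jawyaw -76.9 zaxis [ 2.0e-04 -2.3e-03 -1.0e+00] F [ 1.1 -0.2 -0. ] M [-0.03  0.17 -0.  ] gap 87.1
[-0.42 -0.01  0.77  1.85  0.01  1.3  -0.99]
[ 504.73167037 -191.83242328  385.08706237] {'vertical_fov': 68.69190423038134, 'cx': 317.91914819309886, 'cy': 238.46240969480198, 'rvec': array([-2.30257686,  1.82822864,  0.2228662 ]), 'tvec': array([-302.12791013,  341.33719173,  481.71924475])}
```

View pics/w1.png

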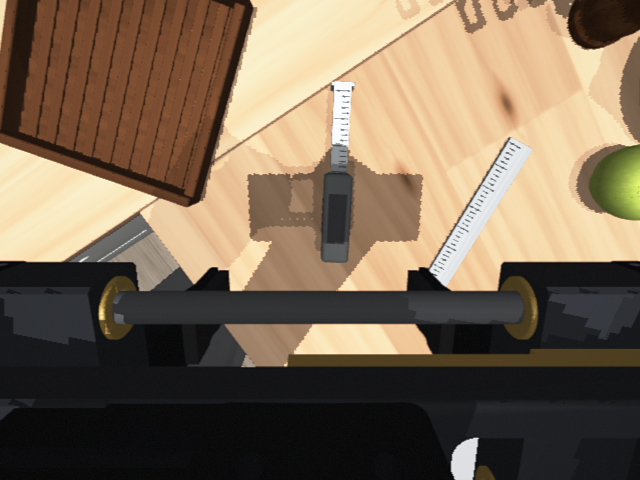

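```bash
python3 - <<'E'
from h import *
np.set_printoptions(precision=1,suppress=True)
ci=eyes.camera_info("wrist")
c=[onz(ci,q,42) for q in ((325,174),(352,174),(349,262),(321,262))]
print(c,"centre",np.mean(c,0)); d=(c[0]+c[1]-c[2]-c[3])[:2]/2; print(np.linalg.norm(d),np.linalg.norm(c[0]-c[1]),np.degrees(np.arctan2(d[1],d[0])))
h=onz(ci,(343,83),32); print(h); v=(h-np.mean(c,0))[:2]; print(np.linalg.norm(v),np.degrees(np.arctan2(v[1],v[0])))
print("tray front right",onz(ci,(190,205),42))
E
```

```text
[array([ 485. , -201.9,   42. ]), array([ 491. , -227.2,   42. ]), array([ 404.4, -246.7,   42. ]), array([ 397.8, -218.8,   42. ])] centre [ 444.6 -223.6   42. ]
88.81083467157715 25.980232222523522 11.830095813513172
[ 569.6 -198.9   32. ]
127.45918977425217 11.189308124994232
tray front right [425.3 -79.9  42. ]
```

Call:
carry_out(moves=".18 -.68 0 0 0 -.37 1;0 0 -.7 0 0 0 1;0 0 -.7 0 0 0 1;0 0 -.7 0 0 0 1;0 0 -.7 0 0 0 1;0 0 -.7 0 0 0 1;0 0 -.7 0 0 0 1;0 0 -.7 0 0 0 1;0 0 -.7 0 0 0 1;0 0 -.7 0 0 0 1;0 0 -.7 0 0 0 .6;0 0 -.7 0 0 0 .3;0 0 -.5 0 0 0 .2;0 0 -.2 0 0 0 .1;0 0 0 0 0 0 0", newtons=40)

```text
time_s: 4.73
ee_pos: [444.8, -220.3, 11.7]
eef_rot: [0.995, 0.1, -0.001, -0.0]
contact_force: [-0.3, -0.3, 0.5]
finger_gap: 0.707
```

```bash
python3 -c "
from h import *
st()"
```

```text
t 4.73 tcp [ 444.8 -220.3   11.7] jawyaw -78.48 zaxis [-1.9e-03  2.0e-04 -1.0e+00] F [-0.3 -0.3  0.5] M [-0.09  0.18 -0.02] gap 61.5
```

Call:
carry_out(moves="0 -.17 -.1 0 0 -.1 0;0 0 0 0 0 0 -.3;0 0 0 0 0 0 -1;0 0 0 0 0 0 -1;0 0 0 0 0 0 -1;0 0 0 0 0 0 -1;0 0 0 0 0 0 -1;0 0 0 0 0 0 -1")

```text
time_s: 5.4
ee_pos: [445.8, -224.9, 10.5]
eef_rot: [0.995, 0.095, 0.0, 0.0]
contact_force: [-0.9, -0.1, 5.8]
finger_gap: 0.318
```

```bash
python3 -c "
from h import *
st()"
```

```text
t 5.4 tcp [ 445.8 -224.9   10.5] jawyaw -79.06 zaxis [ 8.e-04 -2.e-04 -1.e+00] F [-0.9 -0.1  5.8] M [-0.02  0.32  0.04] gap 27.7
```

Call:
carry_out(moves="0 0 .4 0 0 0 -1;0 0 .8 0 0 0 -1;0 0 .8 0 0 0 -1;0 0 .8 0 0 0 -1;0 0 .8 0 0 0 -1;.26 .77 .4 0 0 -.25 -1;.26 .77 0 0 0 -.25 -1;.26 .77 0 0 0 -.25 -1;.26 .77 0 0 0 -.25 -1;.26 .77 0 0 0 -.25 -1;.26 .77 0 0 0 -.25 -1;.26 .77 0 0 0 -.25 -1;.26 .77 0 0 0 -.25 -1;.26 .77 0 0 0 -.25 -1;.26 .77 0 0 0 -.25 -1;.26 .77 0 0 0 -.25 -1;.26 .77 0 0 0 -.25 -1;0 0 0 0 0 0 -1;0 0 0 0 0 0 -1")

```text
time_s: 6.98
ee_pos: [523.2, 7.1, 110.1]
eef_rot: [0.999, -0.053, -0.0, 0.0]
contact_force: [0.1, -0.2, -1.0]
finger_gap: 0.318
```

```bash
python3 - <<'E'
from h import *
s=st(); print(s["joint_positions"].round(2))
for n in("wrist","scene","top"): cv2.imwrite(f"pics/{n}2.png",eyes.capture(n))
a=cv2.imread("pics/wrist2.png")[0:280,60:500]; b=cv2.imread("pics/scene2.png")[150:270,180:340]
a=cv2.resize(a,(472,300)); b=cv2.resize(b,(400,300),interpolation=cv2.INTER_CUBIC)
t=cv2.resize(cv2.imread("pics/top2.png")[150:280,180:310],(300,300),interpolation=cv2.INTER_CUBIC)
o=np.zeros((600,700,3),np.uint8); o[:300,:472]=a; o[300:,:400]=b; o[300:,400:]=t; cv2.imwrite("pics/m2.png",o)
E
```

```text
t 6.98 tcp [523.2   7.1 110.1] jawyaw -96.13 zaxis [-7.e-04 -5.e-04 -1.e+00] F [ 0.1 -0.2 -1. ] M [-0.07  0.25 -0.02] gap 27.6
[-0.7   0.23  0.68  1.9  -0.17  1.07 -1.63]
```

View pics/m2.png

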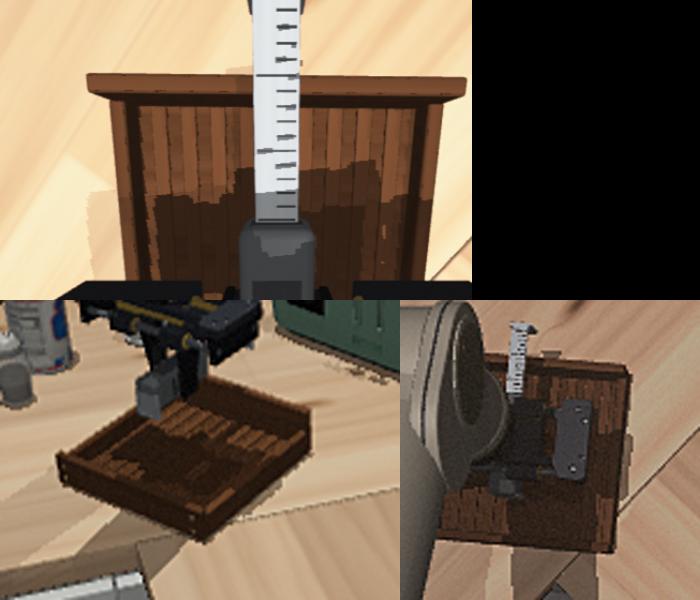

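The composite shows the rule held level over the tray. In the wrist view the blade (mid u≈276) crosses the back rim (88-466) at its middle. I'll measure the back edge from near.

```bash
python3 - <<'E'
from h import *
np.set_printoptions(precision=1,suppress=True)
ci=eyes.camera_info("wrist"); im=cv2.imread("pics/wrist2.png")
u=np.array([.9938,-.1115]); n=np.array([.1115,.9938])
hsv=cv2.cvtColor(im,cv2.COLOR_BGR2HSV)
m=((hsv[...,2]<140)&(hsv[...,1]>100)).astype(np.uint8)
pts=[]
for c in list(range(150,285,5))+list(range(350,485,5)):
    r=np.flatnonzero(m[40:110,c].astype(bool)); r=r[0]+40 if len(r) else 0; pts.append((c,r))
pts=np.array(pts); W=np.array([onz(ci,p,60)[:2] for p in pts]); print(pts[::6].tolist())
a=W@u; b=W@n; ok=abs(a-np.median(a))<6; k=np.polyfit(b[ok],a[ok],1); print("back along-u",np.median(a),"slope deg",np.degrees(np.arctan(k[0])),ok.sum())
r=75; 
for p in ((60+88/1.0727,80/1.0714),(60+466/1.0727,84/1.0714)): w=onz(ci,p,60)[:2]; print("corner",w@u,w@n)
s=st(); print("tcp u,n",s["ee_pos"][:2]@u,s["ee_pos"][:2]@n)
zo=s["ee_pos"][2]-10.5
for p in ((60+253/1.0727,150/1.0714),(60+300/1.0727,150/1.0714),(60+255/1.0727,220/1.0714),(60+299/1.0727,220/1.0714)): w=onz(ci,p,zo+32)[:2]; print("blade",w@u,w@n)
E
```

```text
[[150, 68], [180, 69], [210, 69], [240, 69], [270, 70], [365, 71], [395, 71], [425, 71], [455, 72]]
back along-u 628.6353611097649 slope deg 0.4697108045222575 54
corner 626.1285902424204 162.891328611065
corner 624.5375209161559 -34.2084375020917
t 7.13 tcp [523.    5.1 110.2] jawyaw -96.32 zaxis [-0. -0. -1.] F [-0.1  0.3 -2.1] M [-0.1  0.2 -0. ] gap 27.7
tcp u,n 519.1911120844067 63.39601736196978
blade 589.0977449869374 73.14742752523208
blade 589.1256397245493 56.222287898055264
blade 563.682935685483 72.74032634702152
blade 563.7089095966749 56.17535238364787
```

Call:
carry_out(moves="0 0 -.36 0 0 0 -1;0 0 -.36 0 0 0 -1;0 0 -.36 0 0 0 -1;0 0 -.36 0 0 0 -1;0 0 -.36 0 0 0 -1;0 0 -.36 0 0 0 -1;0 0 0 0 0 0 -1;0 0 0 0 0 0 -1")

```text
time_s: 7.8
ee_pos: [523.0, 6.0, 55.5]
eef_rot: [0.999, -0.055, -0.001, 0.0]
contact_force: [0.0, -1.2, -1.3]
finger_gap: 0.319
```

```bash
python3 -c "
from h import *
st();st()"
```

```text
t 7.8 tcp [523.    6.   55.5] jawyaw -96.27 zaxis [-1.2e-03 -7.0e-04 -1.0e+00] F [ 0.  -1.2 -1.3] M [-0.03  0.18 -0.03] gap 27.8
t 7.8 tcp [523.    6.   55.5] jawyaw -96.27 zaxis [-1.2e-03 -7.0e-04 -1.0e+00] F [ 0.  -1.2 -1.3] M [-0.03  0.18 -0.03] gap 27.8
```

Call:
carry_out(moves="-.22 .025 0 0 0 0 -1;-.22 .025 0 0 0 0 -1;-.22 .025 0 0 0 0 -1;-.22 .025 0 0 0 0 -1;-.22 .025 0 0 0 0 -1;-.22 .025 0 0 0 0 -1;0 0 0 0 0 0 -1;0 0 0 0 0 0 -1")

```text
time_s: 8.47
ee_pos: [490.6, 10.1, 56.4]
eef_rot: [0.999, -0.055, 0.001, -0.0]
contact_force: [4.1, -1.0, -2.2]
finger_gap: 0.318
```

```bash
python3 - <<'E'
from h import *
st()
a=eyes.capture("wrist")[0:300,150:550]; cv2.imwrite("pics/w3.png",cv2.resize(a,(600,450)))
st()
E
```

```text
t 8.47 tcp [490.6  10.1  56.4] jawyaw -96.25 zaxis [ 1.1e-03  4.0e-04 -1.0e+00] F [ 4.1 -1.  -2.2] M [-0.32 -0.58 -0.15] gap 27.7
t 8.52 tcp [490.8  10.   56.4] jawyaw -96.25 zaxis [ 9.e-04  2.e-04 -1.e+00] F [ 3.6 -0.3 -0.8] M [-0.2  -0.74 -0.09] gap 27.4
```

View pics/w3.png

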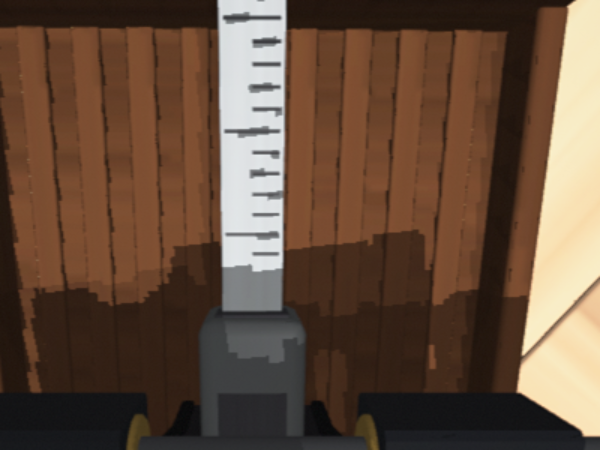

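The wrist picture shows the blade straight and centred, at crop (252,150). The wrist feels +4 N along x, so the hook holds and the spring is stretching. I'll pull on past the front edge.

Call:
carry_out(moves="-.2 .022 .08 0 0 0 -1;-.2 .022 0 0 0 0 -1;-.2 .022 0 0 0 0 -1;-.2 .022 0 0 0 0 -1;-.2 .022 0 0 0 0 -1;0 0 0 0 0 0 -1;0 0 0 0 0 0 -1;0 0 0 0 0 0 -1", newtons=50)

```text
time_s: 9.18
ee_pos: [465.8, 12.7, 58.2]
eef_rot: [0.999, -0.055, 0.0, -0.0]
contact_force: [4.5, -0.3, -2.6]
finger_gap: 0.313
```

```bash
python3 - <<'E'
from h import *
s=st(); print(s["ee_pos"][:2]@[.9938,-.1115])
b=eyes.capture("scene")[150:270,180:340]; cv2.imwrite("pics/s4.png",cv2.resize(b,(800,600),interpolation=cv2.INTER_CUBIC))
st()
E
```

```text
t 9.18 tcp [465.8  12.7  58.2] jawyaw -96.25 zaxis [ 8.e-04  1.e-04 -1.e+00] F [ 4.5 -0.3 -2.6] M [-0.16 -0.95 -0.01] gap 27.2
461.450128593876
t 9.23 tcp [465.8  12.7  58.2] jawyaw -96.25 zaxis [ 7.e-04  0.e+00 -1.e+00] F [ 5.8  0.3 -2.7] M [-0.17 -0.92 -0.03] gap 27.7
```

View pics/s4.png

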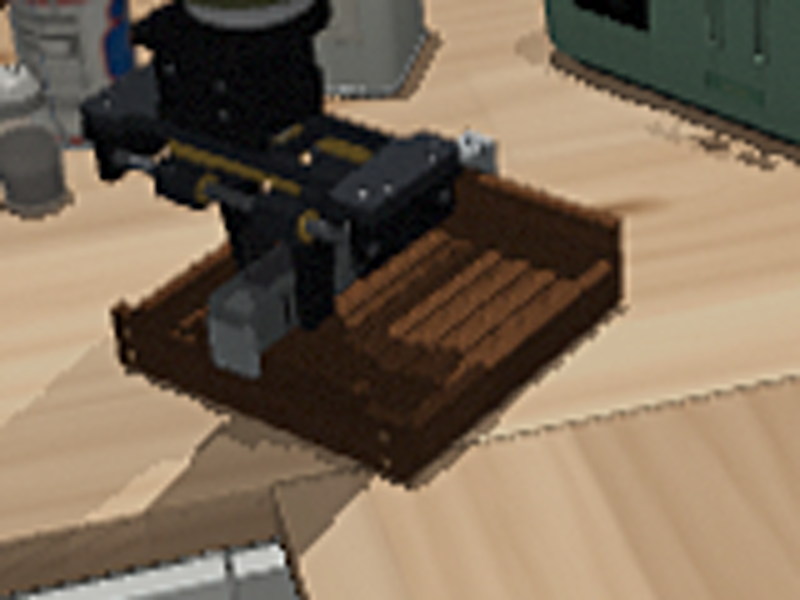

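The case sits at the front edge, with the rear bottom corners of its catch at about crop (213,362) and (258,377). I'll check them against the prediction.

```bash
python3 - <<'E'
from h import *
np.set_printoptions(precision=0,suppress=True)
cs=eyes.camera_info("scene"); u=np.array([.9938,-.1115]); n=np.array([.1115,.9938])
o=np.array([465.8,12.7])
P=[[*(o+u*x+n*y),z+47.7] for x,y,z in ((-46,14,0),(-46,-14,0),(-46,14,42),(-46,-14,42))]
F=[[*(428.6*u+n*y),42] for y in (64.3+100,64.3-100)]
print((proj(cs,P+F)-[180,150]+.5)*5-.5)
E
```

```text
[[215. 363.]
 [256. 380.]
 [205. 296.]
 [247. 312.]
 [111. 311.]
 [406. 429.]]
```

Call:
carry_out(moves="0 0 -.14 0 0 0 -1;0 0 -.14 0 0 0 -1;0 0 -.14 0 0 0 -1;0 0 -.12 0 0 0 -1;0 0 -.06 0 0 0 -1;0 0 0 0 0 0 -1;0 0 0 0 0 0 -1")

```text
time_s: 9.82
ee_pos: [466.1, 12.6, 43.2]
eef_rot: [0.999, -0.055, 0.001, 0.0]
contact_force: [5.5, -0.2, -1.3]
finger_gap: 0.317
```

```bash
python3 -c "
from h import *
st()"
```

```text
t 9.82 tcp [466.1  12.6  43.2] jawyaw -96.26 zaxis [ 1.1e-03 -2.0e-04 -1.0e+00] F [ 5.5 -0.2 -1.3] M [-0.24 -1.1  -0.04] gap 27.6
```

Call:
carry_out(moves=".08 -.009 -.03 0 0 0 -1;.08 -.009 0 0 0 0 -1;.08 -.009 0 0 0 0 -1;0 0 0 0 0 0 -1;0 0 0 0 0 0 -1")

```text
time_s: 10.23
ee_pos: [472.2, 12.0, 42.5]
eef_rot: [0.999, -0.055, 0.001, 0.0]
contact_force: [6.8, -0.7, 0.5]
finger_gap: 0.316
```

```bash
python3 -c "
from h import *
st();eyes.capture('scene');st();eyes.capture('scene');st()"
```

```text
t 10.23 tcp [472.2  12.   42.5] jawyaw -96.26 zaxis [ 1.3e-03 -1.0e-04 -1.0e+00] F [ 6.8 -0.7  0.5] M [-0.14 -1.17 -0.04] gap 27.5
t 10.28 tcp [472.1  12.   42.5] jawyaw -96.26 zaxis [ 1.3e-03 -1.0e-04 -1.0e+00] F [5.8 0.2 1. ] M [-0.16 -1.18 -0.14] gap 27.6
t 10.33 tcp [472.1  12.   42.5] jawyaw -96.26 zaxis [ 1.3e-03 -1.0e-04 -1.0e+00] F [ 5.5 -0.1  0.1] M [-0.17 -1.19 -0.1 ] gap 27.6
```

Call:
carry_out(moves=".06 -.007 0 0 0 0 -1;.06 -.007 0 0 0 0 -1;0 0 0 0 0 0 -1;0 0 0 0 0 0 -1")

```text
time_s: 10.67
ee_pos: [474.7, 11.7, 42.5]
eef_rot: [0.999, -0.055, 0.0, -0.0]
contact_force: [3.8, -0.7, 4.9]
finger_gap: 0.316
```

```bash
python3 -c "
from h import *
st();eyes.capture('scene');st()
b=eyes.capture('scene')[150:270,180:340]; cv2.imwrite('pics/s5.png',cv2.resize(b,(800,600),interpolation=cv2.INTER_CUBIC))"
```

```text
t 10.67 tcp [474.7  11.7  42.5] jawyaw -96.26 zaxis [ 4.e-04  0.e+00 -1.e+00] F [ 3.8 -0.7  4.9] M [-0.12 -0.61 -0.04] gap 27.5
t 10.72 tcp [474.7  11.7  42.5] jawyaw -96.26 zaxis [ 5.e-04  1.e-04 -1.e+00] F [3.3 0.4 4.3] M [-0.12 -0.77 -0.09] gap 27.6
```

View pics/s5.png

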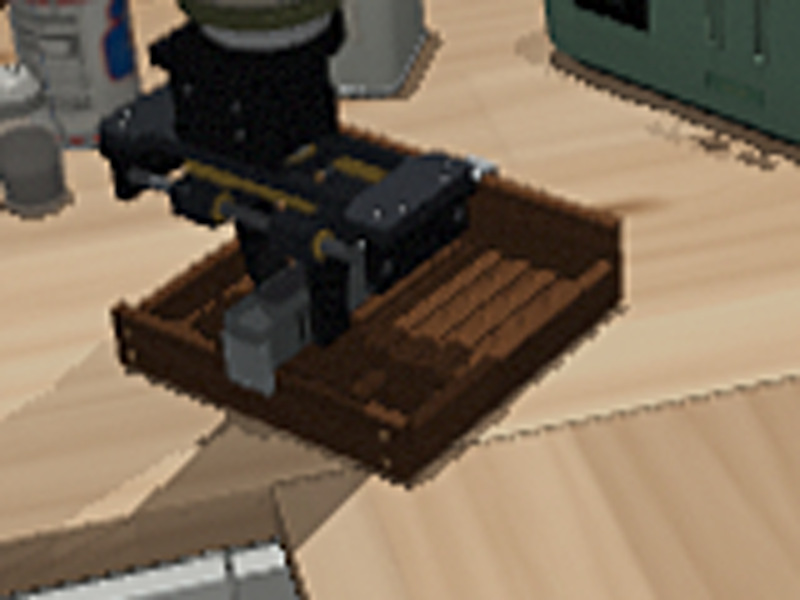

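The catch plate covers the outside of the front wall at crop (250,370), and the forces show the load passing to the tray. I'll ease forward 1 mm more and let go.

Call:
carry_out(moves=".04 -.005 -.01 0 0 0 -1;0 0 0 0 0 0 -1;0 0 0 0 0 0 -.3;0 0 0 0 0 0 -.1;0 0 0 0 0 0 .2;0 0 0 0 0 0 .3;0 0 0 0 0 0 .3;0 0 0 0 0 0 .3", newtons=20)

```text
time_s: 11.43
ee_pos: [475.1, 11.5, 41.9]
eef_rot: [0.999, -0.055, -0.0, 0.0]
contact_force: [0.1, 0.3, 0.2]
finger_gap: 0.617
```

```bash
python3 -c "
from h import *
st()"
```

```text
t 11.43 tcp [475.1  11.5  41.9] jawyaw -96.25 zaxis [-6.e-04 -2.e-04 -1.e+00] F [0.1 0.3 0.2] M [-0.02  0.23  0.01] gap 53.6
```

Call:
carry_out(moves="0 0 .4 0 0 0 .3;0 0 .8 0 0 0 .3;0 0 .9 0 0 0 .3;0 0 .9 0 0 0 .3;0 0 .9 0 0 0 .3;0 0 .9 0 0 0 .3;0 0 .9 0 0 0 .3;-.1 -.8 0 0 0 0 .3;-.1 -.8 0 0 0 0 .3;-.1 -.8 0 0 0 0 .3;-.1 -.8 0 0 0 0 .3;-.1 -.8 0 0 0 0 .3;-.1 -.8 0 0 0 0 .3;-.1 -.8 0 0 0 0 .3;-.1 -.8 0 0 0 0 .3;-.1 -.8 0 0 0 0 .3;-.1 -.8 0 0 0 0 .3;-.1 -.8 0 0 0 0 .3;0 0 0 0 0 0 .3;0 0 0 0 0 0 .3")

```text
time_s: 13.1
ee_pos: [447.5, -209.4, 185.1]
eef_rot: [0.998, -0.056, 0.0, 0.0]
contact_force: [-0.4, 0.7, -0.6]
finger_gap: 0.649
```

```bash
python3 - <<'E'
from h import *
np.set_printoptions(precision=1,suppress=True)
st()
sc=eyes.capture("scene"); tp=eyes.capture("top")
f=lambda i,x,y:cv2.resize(i[y:y+120,x:x+80],(400,600),interpolation=cv2.INTER_CUBIC)
cv2.imwrite("pics/fin.png",np.hstack([f(sc,215,165),f(tp,195,155)]))
E
```

```text
t 13.1 tcp [ 447.5 -209.4  185.1] jawyaw -96.41 zaxis [ 0. -0. -1.] F [-0.4  0.7 -0.6] M [0.  0.2 0. ] gap 56.4
```

View pics/fin.png

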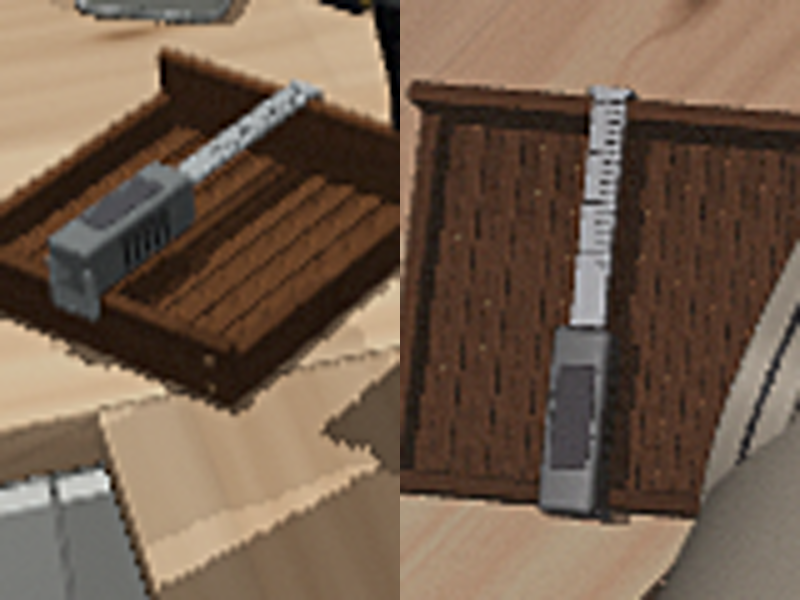

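Both views show the hook outside the back rim (top crop (610,92)), the catch over the front wall (scene crop (75,300)), and the rule square and near the middle. One numeric check of the seat remains.

```bash
python3 - <<'E'
from h import *
np.set_printoptions(precision=0,suppress=True)
u=np.array([.9938,-.1115]); n=np.array([.1115,.9938]); o=np.array([475.1-1.5*0,11.5])
X=((-46,14,0),(-46,-14,0),(-46,14,42),(44,14,42),(44,-14,42),(164,11,30),(164,-11,30))
P=[[*(o+u*x+n*y),z+32] for x,y,z in X]
print("scene",((proj(eyes.camera_info("scene"),P)-[215,165]+.5)*5-.5).tolist())
print("top",((proj(eyes.camera_info("top"),P)-[195,155]+.5)*5-.5+[400,0]).tolist())
E
```

```text
scene [[55.60840318260841, 304.02767263335573], [96.751827876605, 320.69003450076616], [46.10730237690771, 237.54844566652562], [157.10858468615254, 158.04401718102267], [198.10201248985447, 172.95938294808676], [296.16260979709875, 82.05439181879254], [327.30582510968316, 92.54472927827803]]
top [[555.5684537314022, 514.258072238943], [611.7919407894983, 518.924971883218], [535.6834770886492, 508.2143178999827], [555.4048088476675, 321.9224229661421], [613.2014091868423, 326.60707387974537], [592.574457258623, 84.4136183172132], [637.0944961198667, 87.91350026711609]]
```

The predicted corners of a level, seated rule agree with the picture to within about 1 camera pixel. I'm handing in.

```bash
python3 -c "
from plant import close_job
print(close_job())"
```

```text
the job is handed in; nothing more can be done
None
```

The sprung rule is set across the bread tray, and I handed the job in at about 13.2 s of the 42 s allowed. I took the grey rule by its case and hooked the blade over the high back edge. Then I pulled back against the spring (about 5 N felt), lowered the case outside the low front edge, eased it forward until the catch took the load, and let go.

**Last checks:** both camera views show the hook outside the back wall and the catch outside the front wall. The rule's corners lie within about one camera pixel (2 mm) of where a level, seated rule stretched 35 mm should have them. It sits about square to the edges and near the middle. The gripper was clear of it and the wrist felt no load.

**Disagreements:** my first estimate of the tray from the top view made it about 196 mm deep instead of 200. The catch met the front edge about 2 mm further in than I had predicted. Neither affected the result.

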